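# Three turns of the mill

## Task

Fit the loose crank onto the square spindle on top of the spice mill: press only lightly and feel for the square until the steel boss drops fully home on the brass neck. Then crank the mill exactly three full turns clockwise (seen from above), without forcing it, counting from where you feel the burrs take up the load, and no further, since ground spice cannot be put back. Let go and leave the crank sitting home on the mill and everything else where it stands.

Things in the scene. Friction and masses are not known exactly. Their poses are not given: they have to be found in the camera images.
- neck (a point): Spice mill on a stand (stays put), 240 mm high: centre of its flat brass neck top (48 mm dia), on the upright spindle axis. A 16 mm square steel spindle rises 14 mm from it, topped by a round nose 7.5 mm high (16 mm dia at its foot, 9 mm at its tip). The square's heading cannot be read from any listed value; turned by hand it has up to 86 degrees of slack before it takes the burrs along.
- foot (a point): Loose steel crank (0.25 to 0.35 kg): centre of the boss's underside. z up through the boss, x along the arm to the knob. A 17.6 mm square socket, 23 mm deep, opens here, its sides along x and y (any quarter turn fits). Fully home, this point is on neck. At the start it stands upright on the counter, knob up.
- boss (a point): The crank's boss: a 36 x 36 mm steel block 34 mm high, sides along x and y; this point is its centre, half-way up. The arm (14 mm wide, 6 mm thick, its middle 25 mm above the underside) leaves it along +x only.
- grip (a point): Middle of the crank's upright wooden knob (24 mm dia, 44 mm high), which spins freely on its pin: 75 mm along the arm from the boss axis, 53 mm above the boss's underside, 25 mm above the arm.
- burr (a joint): The burrs hidden inside the mill, rad: 0 at the start, grows as they are turned clockwise seen from above; one full turn is 6.283. They drag with 0.22 N m (about 3 N at the knob) and stay where they are left. Nothing on the mill shows this value.
- ramekin_mid (a point): White ramekin (72 mm dia, 42 mm high) under the mill's spout, its centre. Leave it there.
- plate_mid (a point): White dinner plate (210 mm dia, 20 mm high) on the counter, its centre. Leave it alone.
- sauce_mid (a point): Cream squeeze bottle with red nozzle (54 mm dia, 178 mm high), its centre. Leave it alone.
- salt_mid (a point): Small blue salt bowl (90 mm dia, 35 mm high), its centre. Leave it alone.
Things that resemble listed ones, but are neither listed nor needed, are in the scene too. Leave any orange, purple or turquoise look-alike of the part that bears foot alone.

How it is judged:
On the way, in this order (a step that is already met when the one before it is completed fails the run):
1. the crank is fully home on the mill's spindle, the burrs turned no more than a quarter turn so far (horizontal distance between foot and neck below 0.004 m and height (world z) of foot between 0.236 and 0.2435 m and angle between foot's own z axis and vertical below 0.12 rad and value of joint burr below 1.6 rad), for 0.2 s.
2. the burrs have been turned three full turns clockwise (value of joint burr above 18.5 rad), for 0.2 s.
At the end, for the whole second after the job is handed in: The burrs stand three full turns (18.85 rad, within 0.35 rad) clockwise from where they began, at rest; the crank is left fully home on the spindle, its underside within 4 mm of the neck and level within 7 degrees; the ramekin, plate, bottle and salt bowl are within 15 mm of where they stood (value of joint burr between 18.5 and 19.2 rad and horizontal distance between foot and neck below 0.004 m and height (world z) of foot between 0.236 and 0.2435 m and angle between foot's own z axis and vertical below 0.12 rad and distance of each of ramekin_mid, plate_mid, sauce_mid, salt_mid from where it was at the start of the episode below 0.015 m and velocity of joint burr below 0.05 rad/s); the robot touches nothing.
It fails at once if the burrs are turned more than 0.35 rad beyond three turns (value of joint burr above 19.2 rad).
It fails at once if the crank is pressed down on the mill with more than 30 N before it has dropped over the square (contact force between crank and mill above 30 N and height (world z) of foot above 0.251 m).
It fails at once if the crank is wrenched while turning: it bears on the mill with more than 150 N in all (contact force between crank and mill above 150 N and value of joint burr above 0.1 rad).
It fails at once if a bystander is pushed more than 15 mm or tipped (distance of any of ramekin_mid, plate_mid, sauce_mid, salt_mid from where it was at the start of the episode above 0.015 m or angle between any of ramekin_mid, plate_mid, sauce_mid, salt_mid's own z axis and vertical above 0.3 rad).
It also fails if it takes over 70 s, if anything falls off the work surface, if the arm or the gripper's body presses on something with over 40 N, if the wrist force passes 120 N, or if a joint passes its speed limit or range.

## Robot

A 7-joint arm with a two-finger parallel gripper is mounted at the origin on the work surface. World frame = base frame: x ahead of the robot, y to its left, z up, the work surface at z = 0. Lengths are in m, angles in rad, forces in N, time in s.
With the tool pointing down it reaches from about 0.375 to 0.925 m from the base axis. Payload 3.1 kg.
Tool frame: the origin (TCP) lies between the finger pads; the fingertips stand 19 mm ahead of it and the grasp point (between the pads) is the TCP; z points along the fingers, y is the direction in which the jaws open and shut (so a half turn about z gives the same grasp; the last joint's range is limited). The gripper opens to 85 mm and grips with 20 to 120 N. Pads are 22 mm wide; open, the fingers measure 114 mm over their backs; the gripper's body (76 mm by 85 mm) begins 54 mm behind the grasp point. The pads swing forward as they close: fully open they stand 13 mm farther back than shut.
Start: joints at [1.194, 0.383, 0.044, 1.598, -0.018, 1.161, -0.05], TCP at [0.179, -0.625, 0.25] pointing down, gripper open.
Joint ranges: [-2.61, 2.61], [-0.41, 2.15], [-1.48, 1.57], [0, 2.5], [-1.57, 4.71], [0.05, 1.97], [-2.85, 2.85]. Speed limits (rad/s): [2.79, 2.79, 3.14, 3.14, 3.14, 3.14, 3.14].

## Interface

Orientations are given as a unit quaternion [x, y, z, w].
In Python, from bench import move_ptp, movel, move_j, move_gripper, pause, inverse_kinematics, read_camera, camera_params, MotionError, sign_off, look_for, tip_of, read_time_s, read_qpos, read_joint_vel, read_effort, read_eef_pos, read_tcp_rot, read_ft_force, read_ft_torque, read_finger_gap gives the robot as it stands. Calls block until the motion is done:
- move_ptp(position, orientation): joint-space move of the TCP to a pose.
- movel(position, orientation=None, speed=0.15): straight line of the TCP; orientation=None keeps the orientation; speed is the mean speed in m/s.
- move_j(angles): joint-space move.
- move_gripper(opening, effort=None): finger opening in m; effort is the grip in N (None keeps the last); returns when the fingers have stopped.
- pause(seconds).
- inverse_kinematics(position, orientation): joint angles nearest the present ones, or None.
- read_camera(name): name is "scene" or "top"; returns the picture (384x512x3 uint8, red, green, blue); there is no depth.
- camera_params(name): a dict with "K" (3x3 intrinsics, pixels), "camera_from_world" (4x4, takes a point from world to camera coordinates). Camera axes: x right, y down, z forward; pixel columns grow to the right and rows downward; lengths in m; the calibration is good to about 2 mm. A picture is of the moment at which its call begins. camera_params takes no time and is no camera call.
A pose or a line that the arm cannot do raises MotionError and nothing moves.
- sign_off(): hands the job in, once; it reports no verdict.
Trained networks look in the newest picture that a camera, given by its name, has taken for a name from the list of things; names that differ only in an ending like _2 or _b are one class to them, and where a whole thing is asked for, a point or a joint stands for the part that bears it (a point fixed in the world has none). Each returns a list of dicts, best first, with "confidence" (0 to 1); they miss things now and then, are a little off and sometimes report something else, mostly with a low value. They report only what shows in the picture. A call takes as long as a camera call. They do not tell look-alikes from the thing itself.
- look_for(camera, name): "at" ([column, row] in pixels, amid what is visible of it).
- tip_of(camera, name): "at" ([column, row] in pixels: a listed point, or the origin of a listed thing).
Readings, each from a call of its own:
- read_time_s(): time.
- read_qpos(): joint angles.
- read_joint_vel(): joint speeds.
- read_effort(): joint torques, N m.
- read_eef_pos(): TCP position.
- read_tcp_rot(): TCP orientation.
- read_ft_force(): force on the tool from outside, world axes, zero at the start.
- read_ft_torque(): the same for the moment, N m.
- read_finger_gap(): finger opening in m.
Only numpy, scipy, OpenCV 4.12 (cv2) and the standard library are available. Lean on these libraries where they do the work, as an engineer would, in place of code of your own. Each camera call takes 0.05 s, during which the arm holds its last target.

## Working session

There is one attempt and no reset: what is moved stays moved. The work goes in short steps, each a Python script; the robot and the scene stay as the last script left them, time stands still between calls to the robot, and variables do not carry over. Pictures are saved under pics/ and viewed, and the job is handed in when it is done.

```bash
mkdir -p pics; ls
python3 - <<'E'
from bench import *
import cv2,numpy as np
for c in ["scene","top"]:
    im=read_camera(c); cv2.imwrite(f"pics/{c}0.png",cv2.cvtColor(im,cv2.COLOR_RGB2BGR))
    p=camera_params(c); print(c,np.round(p["K"],1).tolist(),np.round(p["camera_from_world"],3).tolist())
    for n in ["neck","foot","boss","grip","ramekin_mid","plate_mid","sauce_mid","salt_mid"]:
        print(n,[(np.round(d["at"]).tolist(),round(d["confidence"],2)) for d in tip_of(c,n)][:4])
print(read_time_s(),read_tcp_rot(),read_ft_force(),read_ft_torque())
E
```

```text
pics
scene [[395.2, 0.0, 251.6], [0.0, 395.2, 192.8], [0.0, 0.0, 1.0]] [[0.071, 0.997, 0.019, -0.031], [0.676, -0.034, -0.736, -0.238], [-0.733, 0.065, -0.677, 1.598], [0.0, 0.0, 0.0, 1.0]]
neck [([320.0, 175.0], 0.77), ([209.0, 274.0], 0.48)]
foot [([215.0, 230.0], 0.9), ([185.0, 198.0], 0.82), ([238.0, 193.0], 0.67), ([247.0, 241.0], 0.56)]
boss [([212.0, 223.0], 0.78), ([244.0, 237.0], 0.76), ([238.0, 190.0], 0.68), ([184.0, 196.0], 0.67)]
grip [([161.0, 195.0], 0.83), ([212.0, 202.0], 0.82), ([265.0, 221.0], 0.79), ([249.0, 193.0], 0.65)]
ramekin_mid [([312.0, 229.0], 0.88), ([214.0, 230.0], 0.49), ([212.0, 203.0], 0.44)]
plate_mid [([141.0, 259.0], 0.85)]
sauce_mid [([379.0, 250.0], 0.96)]
salt_mid [([209.0, 276.0], 0.75)]
top [[369.3, 0.0, 258.7], [0.0, 369.3, 191.1], [0.0, 0.0, 1.0]] [[-0.093, -0.996, 0.0, 0.02], [-0.974, 0.091, -0.208, 0.534], [0.207, -0.02, -0.978, 0.996], [0.0, 0.0, 0.0, 1.0]]
neck [([173.0, 173.0], 0.81)]
foot [([257.0, 187.0], 0.83), ([291.0, 198.0], 0.8), ([265.0, 258.0], 0.78), ([326.0, 243.0], 0.59)]
boss [([258.0, 184.0], 0.91), ([290.0, 197.0], 0.73), ([325.0, 244.0], 0.65), ([266.0, 253.0], 0.51)]
grip [([296.0, 217.0], 0.85), ([354.0, 229.0], 0.75), ([234.0, 194.0], 0.66), ([187.0, 192.0], 0.65)]
ramekin_mid [([184.0, 193.0], 0.6)]
plate_mid [([353.0, 153.0], 0.59)]
sauce_mid [([132.0, 147.0], 0.75)]
salt_mid [([290.0, 139.0], 0.81)]
0.9 [9.90296658e-01 1.38969520e-01 3.50747476e-05 9.61325616e-06] [ 0.2881483   0.53194441 -0.02496687] [-0.00010102  0.04100617  0.00836898]
```

Run:
```python
import cv2
a=cv2.imread("pics/scene0.png");b=cv2.imread("pics/top0.png")
cv2.imwrite("pics/s_c.png",cv2.resize(a[140:310,100:420],None,fx=2.5,fy=2.5,interpolation=2))
cv2.imwrite("pics/t_c.png",cv2.resize(b[100:300,110:400],None,fx=2.75,fy=2.75,interpolation=2))
```

```text
(no output)
```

View pics/s_c.png

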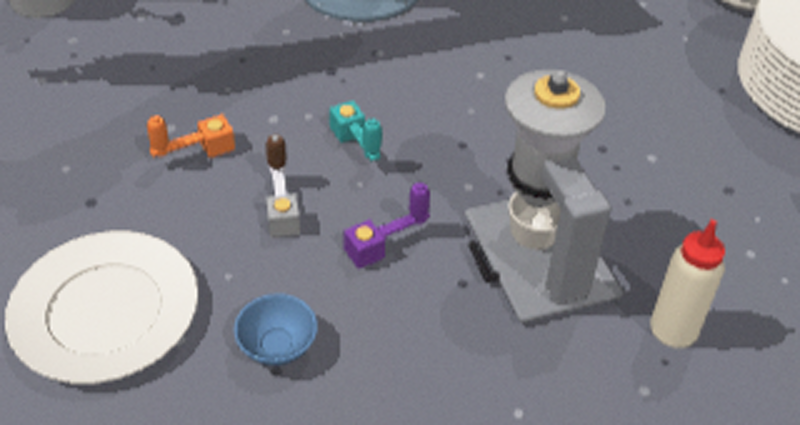

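View pics/t_c.png

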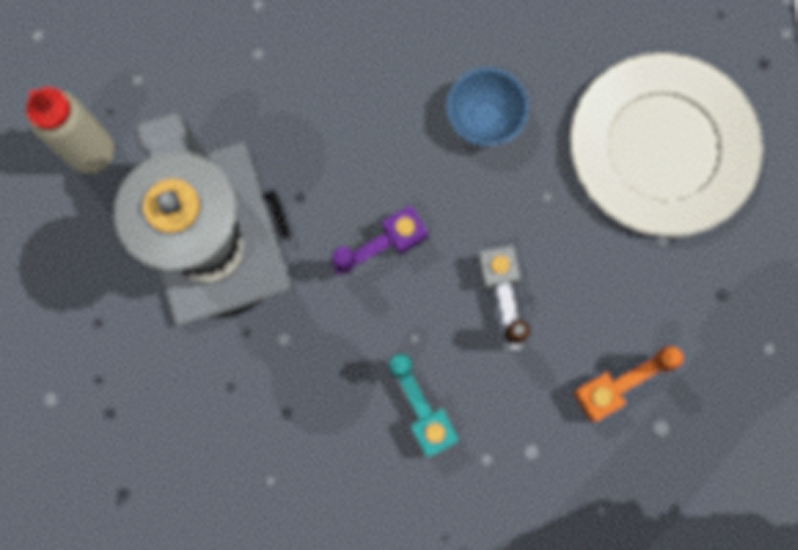

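View pics/scene0.png

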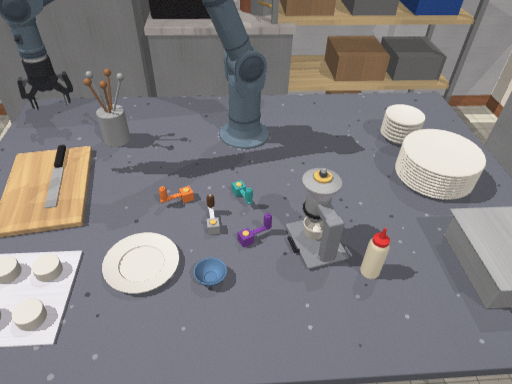

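Four cranks can be mistaken for the wanted one (scene pixel / top pixel of the boss):
- orange: (185,197) / (326,243)
- turquoise: (238,190) / (265,256)
- purple: (245,238) / (257,186)
- bare steel with a dark wooden knob: (212,224) / (291,197)

The steel one fits the description. Next I'll triangulate it and check it in one close crop.

```bash
cat > h.py <<'E'
from bench import *
import cv2,numpy as np
from scipy.optimize import least_squares
from scipy.spatial.transform import Rotation as R
C={c:camera_params(c) for c in ("scene","top")}
def proj(c,p):
    T=np.array(C[c]["camera_from_world"]);q=T[:3,:3]@p+T[:3,3];q=np.array(C[c]["K"])@q;return q[:2]/q[2]
def tri(a,b):
    s=least_squares(lambda p:np.r_[proj("scene",p)-a,proj("top",p)-b],[.5,0,.1]);return s.x,np.abs(s.fun).max()
def at_z(c,uv,z):
    s=least_squares(lambda p:proj(c,np.r_[p,z])-uv,[.5,0]);return s.x
def quat(yaw): # tool down, tool y axis at world heading yaw+90deg ; tool x at heading yaw mirrored
    x=np.array([np.cos(yaw),np.sin(yaw),0]);z=np.array([0,0,-1.]);y=np.cross(z,x)
    return R.from_matrix(np.c_[x,y,z]).as_quat()
E
python3 - <<'E'
from h import *
def near(c,n,t):
    d=[x for x in tip_of(c,n) if np.hypot(*(np.array(x["at"])-t))<14]
    return np.array(d[0]["at"]) if d else None
G={"neck":((320,175),(173,173)),"foot":((215,230),(291,198)),"boss":((212,223),(290,197)),"grip":((212,202),(296,217)),"ramekin_mid":((312,229),(184,193)),"plate_mid":((141,259),(353,153)),"sauce_mid":((379,250),(132,147)),"salt_mid":((209,276),(290,139))}
for k in range(2):
  read_camera("scene");read_camera("top")
  for n,(a,b) in G.items():
    a=near("scene",n,a);b=near("top",n,b)
    if a is None or b is None: print(n,a,b);continue
    p,r=tri(a,b);print(n,np.round(p,4),"res",round(r,2),np.round(a,1),np.round(b,1))
for n,z,uv in [("purple",.017,(257,186)),("teal",.017,(265,254)),("orange",.017,(326,243))]: print(n,at_z("top",uv,z))
print(read_time_s())
a=cv2.imread("pics/scene0.png");b=cv2.imread("pics/top0.png")
cv2.imwrite("pics/crop1.png",np.hstack([cv2.resize(a[190:240,190:240],(400,400),interpolation=2),cv2.resize(b[180:230,270:320],(400,400),interpolation=2)]))
cv2.imwrite("pics/crop2.png",np.hstack([cv2.resize(a[160:190,305:335],(400,400),interpolation=2),cv2.resize(b[158:188,157:187],(400,400),interpolation=2)]))
E
```

```text
neck [0.5599 0.1733 0.2374] res 0.2 [322.7 177.5] [172.5 172.1]
foot [ 0.5195 -0.1144 -0.0018] res 1.95 [214.3 231.3] [285.2 197.1]
boss [ 0.515  -0.1284  0.0183] res 0.95 [210.4 226. ] [291.6 196.8]
grip [ 0.442  -0.1326  0.0526] res 1.55 [208.  201.2] [296.6 219.7]
ramekin_mid [0.5548 0.1771 0.0336] res 1.77 [312.  228.6] [185.4 191.9]
plate_mid [142.2 260.1] None
sauce_mid [0.6895 0.3188 0.0922] res 0.75 [377.9 249.2] [129.7 145.7]
salt_mid [ 0.6929 -0.14    0.0111] res 1.06 [206.  276.3] [288.5 140.2]
neck [0.557  0.1742 0.2321] res 1.23 [321.1 178.5] [171.4 173.8]
foot [ 0.5214 -0.1243  0.0049] res 0.8 [213.7 230.6] [291.3 195.6]
boss None [288.5 198. ]
grip [ 0.4414 -0.1352  0.052 ] res 0.6 [208.1 201.3] [298.4 219.8]
ramekin_mid [0.5521 0.1848 0.031 ] res 2.45 [313.6 228.5] [182.3 193.2]
plate_mid [ 0.6222 -0.3278  0.019 ] res 0.19 [139.6 256.9] [354.1 155.9]
sauce_mid [0.6989 0.3155 0.0904] res 0.55 [377.8 252.4] [131.2 142.7]
salt_mid [ 0.6995 -0.1348  0.0297] res 0.31 [208.2 274.2] [287.8 136.1]
purple [ 0.55737021 -0.02730254]
teal [ 0.35710079 -0.03163143]
orange [ 0.37175504 -0.20905878]
2.7
```

View pics/crop1.png

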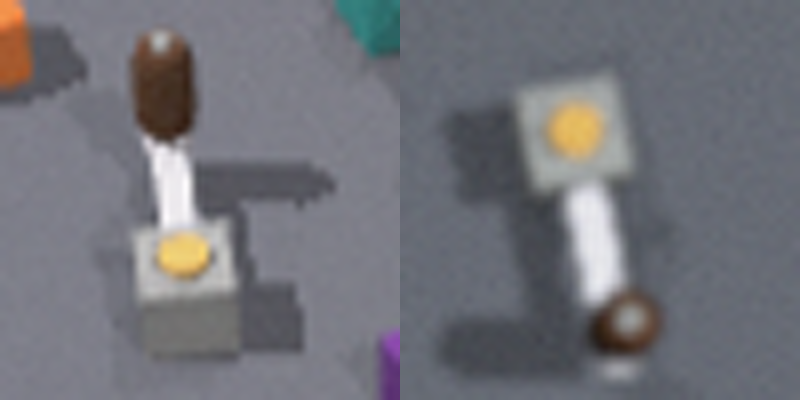

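View pics/crop2.png

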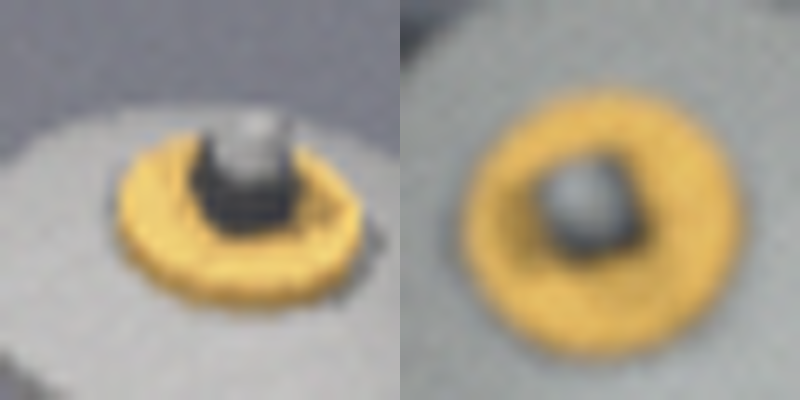

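The crop confirms the choice: a bare steel boss with a brass dot at scene (213,222) and top (292,196), and a wooden knob at scene (210,201) and top (298,220). I'll refine the dot and the neck ring by colour, using their known heights.

Run:
```python
from h import *
ims={"scene":cv2.imread("pics/scene0.png"),"top":cv2.imread("pics/top0.png")}
def brass(c,u,v,w):
    im=ims[c];h=cv2.cvtColor(im,cv2.COLOR_BGR2HSV)
    m=((h[...,0]>12)&(h[...,0]<30)&(h[...,1]>90)&(h[...,2]>90)).astype(np.uint8)
    k=np.zeros_like(m);k[v-w:v+w+1,u-w:u+w+1]=1
    m*=k; pts=np.argwhere(m)[:,::-1].astype(np.float32)
    hull=cv2.convexHull(pts);M=cv2.moments(hull)
    return np.array([M["m10"]/M["m00"],M["m01"]/M["m00"]]),len(pts),cv2.boundingRect(hull)
for c,(u,v) in {"scene":(324,177),"top":(172,174)}.items():
    p,n,b=brass(c,u,v,14); print("neck",c,p,n,b,at_z(c,p,.24))
for c,(u,v) in {"scene":(213,222),"top":(292,196)}.items():
    p,n,b=brass(c,u,v,7); print("boss",c,p,n,b,at_z(c,p,.034))
# wooden knob centroid (dark brown)
for c,(u,v) in {"scene":(210,201),"top":(298,220)}.items():
    im=ims[c].astype(int); m=np.zeros(im.shape[:2],bool); m[v-12:v+13,u-8:u+9]=1
    m&=(im[...,2]-im[...,0]>15)
    p=np.argwhere(m)[:,::-1].mean(0); print("knob",c,p,m.sum(),at_z(c,p,.053))
# predicted geometry check
x=np.array([.5182,-.126])
```

```text
neck scene [322.34591195 176.53459119] 138 (314, 171, 18, 12) [0.5588829  0.17275937]
neck top [171.84724588 174.43157297] 264 (162, 165, 21, 20) [0.55354159 0.17414361]
boss scene [212.5        221.81481481] 26 (210, 220, 6, 5) [ 0.51229498 -0.12419596]
boss top [291.5        195.59848485] 30 (289, 193, 6, 6) [ 0.51572378 -0.12408107]
knob scene [209.91463415 200.36585366] 82 [ 0.43816384 -0.13144643]
knob top [298.         220.34285714] 35 [ 0.43991786 -0.13226636]
```

Run:
```python
from h import *
print("crock",at_z("scene",(113,140),0),at_z("scene",(105,75),.2))
phi=np.deg2rad(-173.9)
q0=read_qpos()
for yaw in (phi,phi+np.pi):
  for p in ([.514,-.124,.12],[.514,-.124,.028],[.556,.1735,.30]):
    q=inverse_kinematics(p,quat(yaw));print(np.rad2deg(yaw),p,None if q is None else np.round(q,2))
print(inverse_kinematics([.179,-.625,.42],read_tcp_rot()), R.from_quat(read_tcp_rot()).as_matrix()[:,0])
```

```text
crock [ 0.02029217 -0.51521413] [-0.12720688 -0.52962073]
-173.9 [0.514, -0.124, 0.12] [ 0.75  0.41 -0.68  1.97  0.33  0.88  1.57]
-173.9 [0.514, -0.124, 0.028] [ 0.68  0.56 -0.61  2.    0.48  0.73  1.45]
-173.9 [0.556, 0.1735, 0.3] [ 0.49  0.41 -1.08  1.67  0.37  1.29  1.02]
6.100000000000002 [0.514, -0.124, 0.12] [ 0.48  0.35 -0.37  1.98  0.16  0.85 -1.44]
6.100000000000002 [0.514, -0.124, 0.028] [ 0.41  0.49 -0.29  2.01  0.22  0.67 -1.49]
6.100000000000002 [0.556, 0.1735, 0.3] [ 0.41  0.36 -0.95  1.67  0.31  1.27 -2.08]
[ 1.18613969  0.29704851  0.05524629  1.36526385 -0.01622218  1.47972468
 -0.05152188] [ 9.61378712e-01  2.75228946e-01 -8.35878092e-06]
```

Run:
```python
from h import *
movel([.179,-.625,.40],speed=.3)
move_j([0.235,0.2,0,1.75,0,3.1416-1.95,1.3])
print(read_eef_pos(),np.round(read_qpos(),2))
phi=np.deg2rad(-173.9)
for p in ([.514,-.124,.13],[.514,-.124,.028],[.556,.1735,.30],[.556,.1735,.38]):
    q=inverse_kinematics(p,quat(phi));print(p,None if q is None else np.round(q,2))
move_gripper(.052,60)
move_ptp([.514,-.124,.13],quat(phi))
print(read_eef_pos(),np.round(read_qpos(),2),read_time_s(),read_ft_force(),read_finger_gap())
for c in ("scene","top"):
    im=read_camera(c); cv2.imwrite(f"pics/{c}1.png",cv2.cvtColor(im,cv2.COLOR_RGB2BGR))
a=cv2.imread("pics/scene1.png");b=cv2.imread("pics/top1.png")
cv2.imwrite("pics/crop3.png",np.hstack([cv2.resize(a[160:260,160:260],(400,400),interpolation=2),cv2.resize(b[150:250,240:340],(400,400),interpolation=2)]))
```

```text
[ 0.54267552 -0.17405345  0.29008969] [0.24 0.2  0.   1.75 0.   1.19 1.3 ]
[0.514, -0.124, 0.13] [ 0.24  0.31 -0.09  1.99  0.04  0.85  1.81]
[0.514, -0.124, 0.028] [ 0.22  0.47 -0.08  2.02  0.06  0.65  1.79]
[0.556, 0.1735, 0.3] [-0.12  0.23 -0.29  1.7   0.07  1.22  1.25]
[0.556, 0.1735, 0.38] [-0.12  0.19 -0.29  1.58  0.05  1.38  1.26]
[ 0.51525472 -0.12457173  0.13093856] [ 0.24  0.31 -0.09  1.98  0.04  0.85  1.8 ] 6.6167 [ 0.52928543 -0.2898464   1.35226165] 0.051824200672653635
```

View pics/crop3.png

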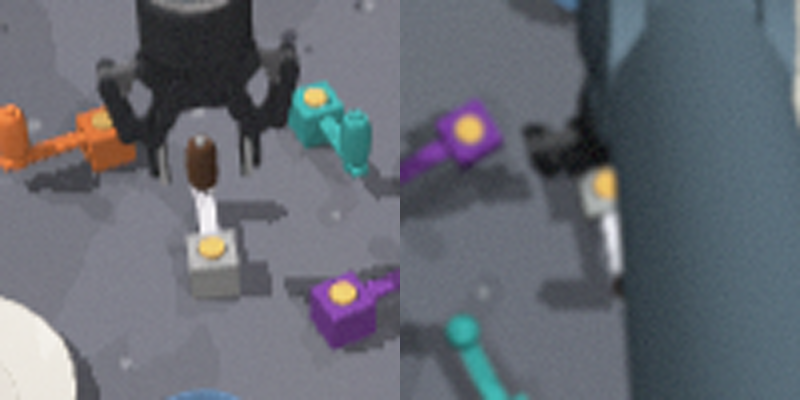

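The picture shows the open fingers straddling the steel boss (crop (212,265)), with purple clear to the right. I'll descend and grip.

Run:
```python
from h import *
phi=np.deg2rad(-173.9)
movel([.514,-.124,.06],quat(phi),speed=.15)
movel([.514,-.124,.028],quat(phi),speed=.06)
f0=read_ft_force();print(f0,read_eef_pos())
move_gripper(.02,70)
print(read_finger_gap(),read_ft_force(),read_ft_torque(),read_eef_pos())
movel([.514,-.124,.06],speed=.08)
pause(.2);print(read_finger_gap(),read_ft_force(),read_ft_torque(),read_eef_pos())
movel([.514,-.124,.2],speed=.2)
for c in ("scene","top"):
    im=read_camera(c); cv2.imwrite(f"pics/{c}2.png",cv2.cvtColor(im,cv2.COLOR_RGB2BGR))
a=cv2.imread("pics/scene2.png");b=cv2.imread("pics/top2.png")
cv2.imwrite("pics/crop4.png",np.hstack([cv2.resize(a[140:240,160:260],(400,400),interpolation=2),cv2.resize(b[150:250,240:340],(400,400),interpolation=2)]))
print(read_time_s())
```

```text
[ 0.31380175 -0.1853123  -0.30741843] [ 0.51385158 -0.12395978  0.02769656]
0.0347559367225212 [-0.04914274  0.91075496  1.88916067] [ 0.08837349  0.01092689 -0.01688591] [ 0.5147114  -0.12406326  0.02857888]
0.03496602160471645 [-0.24760327  0.94621191 -3.57808686] [-0.00645507 -0.05284596  0.01557883] [ 0.51339496 -0.12390997  0.05945432]
10.0
```

View pics/crop4.png

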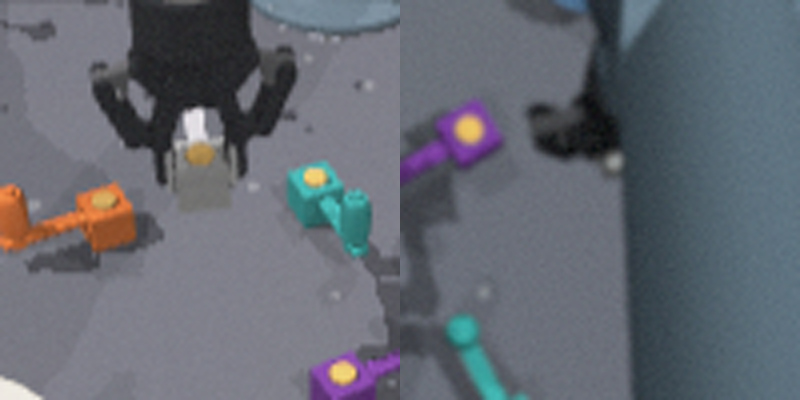

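Run:
```python
from h import *
def brass(im,u,v,w):
    h=cv2.cvtColor(im,cv2.COLOR_BGR2HSV)
    m=((h[...,0]>12)&(h[...,0]<30)&(h[...,1]>90)&(h[...,2]>90)).astype(np.uint8)
    k=np.zeros_like(m);k[v-w:v+w+1,u-w:u+w+1]=1
    m*=k; pts=np.argwhere(m)[:,::-1].astype(np.float32)
    M=cv2.moments(cv2.convexHull(pts));return np.array([M["m10"]/M["m00"],M["m01"]/M["m00"]]),len(pts)
e=read_eef_pos();p,n=brass(cv2.imread("pics/scene2.png"),210,179,7);print(p,n,e,at_z("scene",p,e[2]+.006))
yaw=np.deg2rad(-158)
move_ptp([.514,-.124,.36],quat(np.deg2rad(-173.9)))
move_ptp([.556,.1735,.36],quat(yaw))
movel([.556,.1735,.315],speed=.15)
pause(.3);print(read_eef_pos(),read_ft_force(),read_ft_torque(),np.round(read_qpos(),2),read_time_s())
for c in ("scene","top"):
    im=read_camera(c); cv2.imwrite(f"pics/{c}3.png",cv2.cvtColor(im,cv2.COLOR_RGB2BGR))
a=cv2.imread("pics/scene3.png");b=cv2.imread("pics/top3.png")
cv2.imwrite("pics/crop5.png",np.hstack([cv2.resize(a[120:200,280:360],(400,400),interpolation=2),cv2.resize(b[120:220,120:220],(400,400),interpolation=2)]))
p,n=brass(a,320,160,16);print(p,n)
```

```text
[209.70731707 178.10569106] 29 [ 0.51233839 -0.12371277  0.19786315] [ 0.50855203 -0.12377011]
[0.55660465 0.17375702 0.31627145] [ 0.64754728  0.57080666 -3.60999229] [-0.02192934 -0.03760603  0.04575116] [-0.07  0.23 -0.35  1.67  0.08  1.25  1.51] 12.5833
[324.35942029 164.1647343 ] 81
```

View pics/crop5.png

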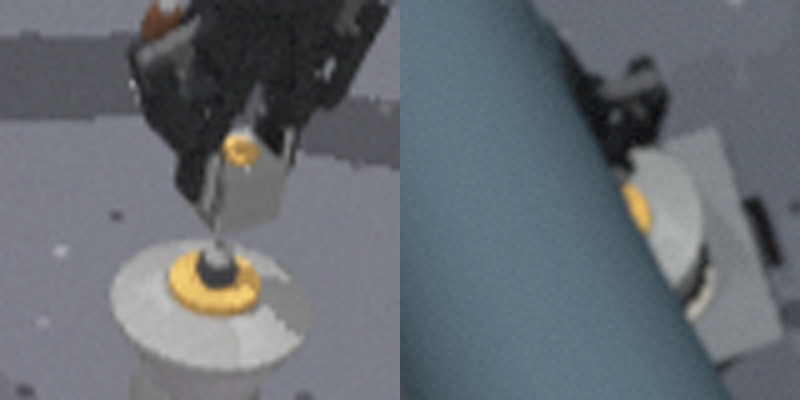

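Run:
```python
from h import *
im=cv2.imread("pics/scene3.png");h=cv2.cvtColor(im,cv2.COLOR_BGR2HSV)
m=((h[...,0]>10)&(h[...,0]<32)&(h[...,1]>80)&(h[...,2]>80)).astype(np.uint8)
def cen(r0,r1,c0,c1):
    k=np.zeros_like(m);k[r0:r1,c0:c1]=1;pts=np.argwhere(m*k)[:,::-1].astype(np.float32)
    M=cv2.moments(cv2.convexHull(pts));return np.array([M["m10"]/M["m00"],M["m01"]/M["m00"]]),len(pts)
p,n=cen(144,156,320,336);print("dot",p,n,at_z("scene",p,.322))
p,n=cen(168,186,310,336);print("neck",p,n,at_z("scene",p,.24))
e=read_eef_pos();print(e, proj("scene",np.r_[e[:2],.322]), proj("scene",[.556,.1735,.24]))
cv2.imwrite("pics/crop6.png",np.hstack([cv2.resize(im[140:190,300:350],(600,600),interpolation=2)]))
```

```text
dot [327.34615385 149.60897436] 34 [0.55189016 0.17515945]
neck [322.45820745 176.36656596] 143 [0.55822091 0.17319429]
[0.55626399 0.17375258 0.31571947] [327.16111709 150.67150881] [322.40182768 175.8176259 ]
```

View pics/crop6.png

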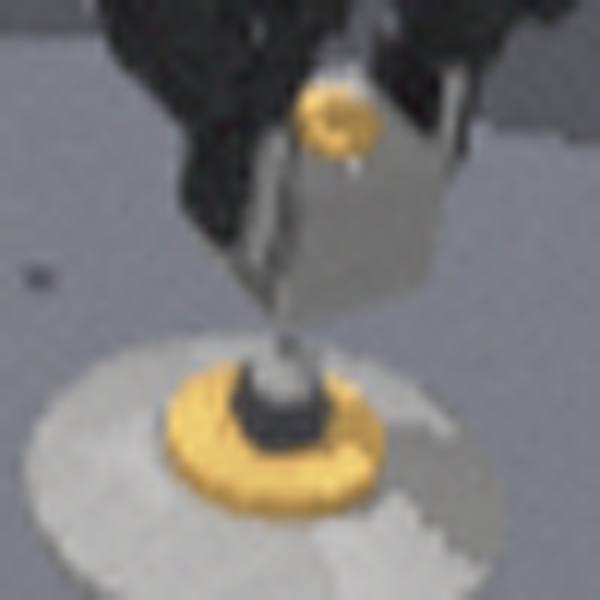

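Run:
```python
from h import *
yaw=np.deg2rad(-158);q=quat(yaw)
x,y=.5565,.1735
movel([x,y,.296],q,speed=.1);pause(.15)
b=read_ft_force();bt=read_ft_torque();print("base",b,bt,read_eef_pos())
z=.296
while z>.2805:
    z-=.001;movel([x,y,z],q,speed=.02)
    f=read_ft_force()-b;t=read_ft_torque()-bt;e=read_eef_pos()
    print(round(z,4),np.round(f,2),np.round(t,3),np.round(e,4))
    if f[2]>7 or np.hypot(*f[:2])>8: break
print(read_time_s())
np.save("base.npy",np.r_[b,bt])
```

```text
base [ 0.63076567  0.31337569 -2.33159361] [ 0.01748021 -0.02200995 -0.03528434] [0.55680151 0.17364781 0.29649961]
0.295 [-1.36 -0.62 -1.14] [-0.021  0.067  0.036] [0.5566 0.1736 0.2953]
0.294 [-0.56 -0.51  0.08] [-0.003  0.034  0.041] [0.5564 0.1735 0.2939]
0.293 [-0.57  0.39 -1.17] [-0.038 -0.016  0.055] [0.5564 0.1735 0.2929]
0.292 [-0.53 -0.07 -1.13] [-0.032  0.013  0.053] [0.5564 0.1735 0.2919]
0.291 [-0.64 -0.77 -0.37] [ 0.019 -0.015  0.006] [0.5564 0.1734 0.2909]
0.29 [-0.9  -0.1  -0.35] [-0.053 -0.023  0.049] [0.5564 0.1735 0.2899]
0.289 [-1.34 -0.21 -0.88] [0.002 0.038 0.021] [0.5564 0.1735 0.2889]
0.288 [-0.44 -0.37 -0.6 ] [-0.034  0.047  0.032] [0.5564 0.1735 0.2879]
0.287 [-0.36 -0.27 -0.78] [-0.026 -0.016  0.098] [0.5564 0.1735 0.2869]
0.286 [-0.42  0.4  -1.77] [-0.056  0.059  0.046] [0.5564 0.1735 0.2859]
0.285 [-0.66  0.08 -0.65] [0.036 0.016 0.042] [0.5565 0.1736 0.2849]
0.284 [-0.24 -0.17  0.82] [0.039 0.192 0.034] [0.5564 0.1738 0.2842]
0.283 [-1.75 -0.23  0.74] [0.218 0.291 0.037] [0.5561 0.1738 0.2827]
0.282 [-3.3   1.9   3.83] [0.159 0.614 0.037] [0.5563 0.1739 0.2824]
0.281 [-4.   -0.01  8.22] [0.124 1.008 0.032] [0.5565 0.1739 0.2822]
16.925
```

Run:
```python
from h import *
B=np.load("base.npy");b=B[:3];bt=B[3:]
yaw=-158.;x,y,z=.5557,.1736,.2815
def show(tag):
    f=read_ft_force()-b;t=read_ft_torque()-bt;e=read_eef_pos();print(tag,np.round(f,1),np.round(t,2),np.round(e,4),flush=True);return f,t,e
movel([x,y,z],quat(np.deg2rad(yaw)),speed=.02)
f,t,e=show("start")
ok=False
while yaw>-250:
    yaw-=4
    movel([x,y,z],quat(np.deg2rad(yaw)),speed=.02)
    f,t,e=show(round(yaw))
    if f[2]>12 or abs(t[2])>.25 or np.hypot(*f[:2])>12: print("stop");break
    if f[2]<1.2:
        movel([x,y,z-.0015],speed=.02);f,t,e=show("probe")
        if f[2]<3 and e[2]<z-.0008: ok=True;print("dropped?");break
        movel([x,y,z],speed=.02)
print(ok,yaw,read_time_s())
```

```text
start [-3.9  0.9  7.3] [0.19 0.62 0.01] [0.5562 0.1738 0.2822]
-162 [-2.3  0.5  6.9] [0.14 0.58 0.03] [0.5562 0.1738 0.2821]
-166 [-1.6  2.7  0.8] [0.43 0.07 0.05] [0.5554 0.1737 0.2799]
probe [-0.9  1.6 -2.4] [0.5  0.02 0.04] [0.5553 0.1737 0.2787]
dropped?
True -166.0 17.925
```

Run:
```python
from h import *
B=np.load("base.npy");b=B[:3];bt=B[3:]
x,y,z=.5556,.1737,.280;Q=quat(np.deg2rad(-167))
while z>.2665:
    z-=.0015;movel([x,y,z],Q,speed=.025)
    f=read_ft_force()-b;t=read_ft_torque()-bt;e=read_eef_pos();print(round(z,4),np.round(f,1),np.round(t,2),np.round(e,4))
    x+=np.clip(f[0]*.0001,-.0004,.0004);y+=np.clip(f[1]*.0001,-.0004,.0004)
    if f[2]>9: break
print(x,y,read_time_s())
```

```text
0.2785 [-1.   1.1 -1.6] [0.47 0.02 0.1 ] [0.5554 0.1736 0.278 ]
0.277 [-1.1  2.  -0.6] [ 0.4   0.01 -0.03] [0.5555 0.1737 0.2769]
0.2755 [-0.9  0.4 -1.4] [0.31 0.05 0.04] [0.5554 0.1738 0.2754]
0.274 [-1.3  1.9 -0.8] [0.28 0.05 0.03] [0.5554 0.1738 0.2739]
0.2725 [-1.3 -0.6 -1.3] [ 0.12 -0.01  0.03] [0.5552 0.1739 0.2723]
0.271 [-0.9 -0.2 -0.2] [ 0.08 -0.04 -0.01] [0.555  0.1738 0.2707]
0.2695 [-0.7 -0.7 -0.9] [ 0.07 -0.06 -0.01] [0.5549 0.1739 0.2693]
0.268 [-0.9 -0.7  2.6] [-0.1   0.09  0.04] [0.5553 0.174  0.2686]
0.2665 [-2.2 -1.4  7.4] [-0.27  0.59  0.06] [0.5553 0.174  0.2686]
0.5545651472870549 0.1738891248947365 20.175
```

Run:
```python
from h import *
B=np.load("base.npy");b=B[:3];bt=B[3:]
x,y,z=.5552,.1740,.2682
yaw=-167.
def rd(n=4):
    f=[];t=[]
    for _ in range(n): f.append(read_ft_force()-b);t.append(read_ft_torque()-bt);pause(.01)
    return np.mean(f,0),np.mean(t,0)
movel([x,y,z],quat(np.deg2rad(yaw)),speed=.02)
f,t=rd();print("t0",np.round(f,1),np.round(t,2),read_time_s())
log=[];hit=0
while yaw>-167-100:
    yaw-=3;movel([x,y,z],quat(np.deg2rad(yaw)),speed=.03)
    f,t=rd();e=read_eef_pos();m=R.from_quat(read_tcp_rot()).as_matrix()[:,0]
    a=np.rad2deg(np.arctan2(m[1],m[0]))
    print(round(yaw),round(a,1),np.round(f,1),np.round(t,3),np.round(e,4),flush=True)
    x+=np.clip(f[0]*.0001,-.0003,.0003);y+=np.clip(f[1]*.0001,-.0003,.0003)
    hit=hit+1 if abs(t[2])>.15 else 0
    if hit>=3 or np.hypot(*f[:2])>15: break
print(read_time_s(),np.round(read_qpos(),2),x,y)
```

```text
t0 [-1.1 -0.4  4.7] [-0.11  0.16  0.02] 20.4583
-170 -169.9 [-1.5 -1.2  5.2] [-0.064  0.26  -0.018] [0.5554 0.1742 0.2686]
-173 -172.9 [-2.5  0.1  6.4] [ 0.024  0.384 -0.006] [0.555  0.1744 0.2686]
-176 -175.9 [-2.3  0.7  7. ] [ 0.144  0.395 -0.008] [0.5549 0.1745 0.2686]
-179 -178.9 [-2.5  1.7  6.9] [ 0.233  0.335 -0.005] [0.5548 0.1745 0.2686]
-182 178.1 [-1.8  1.5  7.5] [ 0.27   0.251 -0.012] [0.5547 0.1745 0.2686]
-185 175.2 [-1.4  1.   7.6] [ 0.244  0.184 -0.023] [0.5547 0.1745 0.2686]
-188 172.2 [-1.1  0.8  7.6] [0.261 0.127 0.005] [0.5546 0.1745 0.2686]
-191 169.2 [-0.6  1.1  7.7] [0.199 0.088 0.007] [0.5546 0.1745 0.2686]
-194 166.2 [-1.3  0.6  7.5] [ 0.217  0.04  -0.014] [0.5546 0.1745 0.2686]
-197 163.2 [0.1 1.1 7. ] [ 0.207 -0.12  -0.025] [0.5545 0.1745 0.2686]
-200 160.2 [-0.2  0.5  7.7] [ 0.202 -0.087  0.01 ] [0.5545 0.1746 0.2686]
-203 157.2 [-0.   0.4  7.4] [ 0.17  -0.07  -0.012] [0.5545 0.1746 0.2686]
-206 154.2 [-0.2  0.2  7.4] [ 0.157 -0.098 -0.016] [0.5545 0.1746 0.2686]
-209 151.2 [0.1 0.6 7.4] [ 0.19  -0.095  0.006] [0.5545 0.1746 0.2686]
-212 148.2 [-0.1  0.7  7
[... 809 characters left out ...]
25  0.13 ] [0.5546 0.1749 0.2686]
-248 112.2 [-0.1  0.3  7.2] [ 0.092 -0.059  0.122] [0.5547 0.1748 0.2686]
-251 109.2 [0.2 0.1 7.8] [ 0.05  -0.047  0.133] [0.5546 0.1748 0.2686]
-254 106.2 [-0.1  0.   7.6] [ 0.069 -0.037  0.144] [0.5547 0.1749 0.2686]
-257 103.2 [ 0.3 -0.1  7.6] [ 0.056 -0.046  0.136] [0.5547 0.1748 0.2686]
-260 100.2 [0.6 0.1 7.6] [ 0.07  -0.064  0.139] [0.5547 0.1749 0.2686]
-263 97.2 [-0.1  0.2  8. ] [ 0.044 -0.046  0.095] [0.5547 0.1749 0.2686]
-266 94.2 [0.1 0.2 7.4] [ 0.05  -0.028  0.134] [0.5547 0.1749 0.2686]
-269 91.2 [0.1 0.1 7.5] [ 0.076 -0.059  0.132] [0.5547 0.1748 0.2686]
30.0917 [-0.28  0.24 -0.12  1.74  0.03  1.16 -0.38] 0.5539556846895484 0.1754537872801115
```

The boss dropped at heading -166° and seated on the neck, with the TCP at 0.2686 giving foot ≈0.2406. Load torque appeared sharply between -215° and -218°, so take-up is about -216°. The crank is now at -269°. Next I'll release, check with a picture, and take the knob.

Run:
```python
from h import *
Q=quat(np.deg2rad(-269));C=np.array([.5547,.1742])
move_gripper(.055)
e=read_eef_pos();print(e,read_ft_force())
movel([e[0],e[1],.36],speed=.25)
B=read_ft_force()
k=C+.075*np.array([np.cos(np.deg2rad(91)),np.sin(np.deg2rad(91))])
movel([k[0],k[1],.36],Q,speed=.2)
for c in ("scene","top"):
    im=read_camera(c); cv2.imwrite(f"pics/{c}4.png",cv2.cvtColor(im,cv2.COLOR_RGB2BGR))
a=cv2.imread("pics/scene4.png");b=cv2.imread("pics/top4.png")
cv2.imwrite("pics/crop7.png",np.hstack([cv2.resize(a[120:200,290:370],(400,400),interpolation=2),cv2.resize(b[120:220,100:200],(400,400),interpolation=2)]))
print(k,read_eef_pos(),B,read_time_s())
for h in (91,1): print(proj("scene",[*(C+.075*np.array([np.cos(np.deg2rad(h)),np.sin(np.deg2rad(h))])),.293]))
print(proj("scene",[*C,.274]))
```

```text
[0.55327741 0.17476222 0.26700492] [-0.14238393  0.46946106 -0.69035255]
[0.55339107 0.24918858] [0.5536883  0.24693456 0.35899081] [-0.25362696 -0.07612678 -0.62415547] 31.5667
[354.30006415 158.37964094]
[332.53730133 178.68500256]
[324.42705812 165.37604369]
```

View pics/crop7.png

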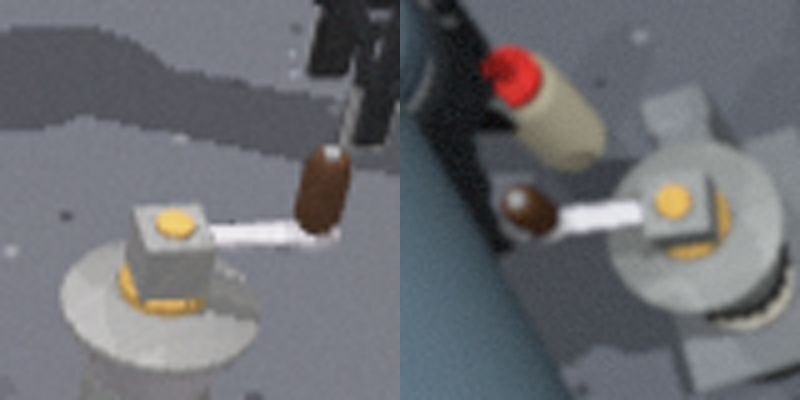

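The crank sits home, with the boss flush on the neck ring at crop (170,255). The knob at scene ≈(354.6,158) matches the predicted (354.3,158.4). I'll grip the knob and crank roughly the first turn.

```bash
cat > crank.py <<'E'
from h import *
import json,sys
def u(d): d=np.deg2rad(d);return np.array([np.cos(d),np.sin(d)])
def crank(S,goal,step=15,speed=.13,verbose=6):
    C=np.array(S["C"]);b=np.array(S["b"]);th=S["th"];Q=quat(np.deg2rad(-269));z=S["z"];i=0;ac=S["act"];fm=0
    while th>goal+1e-6:
        th=max(th-step,goal)
        p=C+.0752*u(th);movel([p[0],p[1],z],Q,speed=speed)
        f=read_ft_force()-b;e=read_eef_pos();d=u(th)
        a=np.rad2deg(np.arctan2(*(e[:2]-C)[::-1]));ac+=(a-ac+180)%360-180
        fr=f[:2]@d;ft=f[:2]@u(th+90);fm=max(fm,np.linalg.norm(f))
        if i%verbose==0 or th==goal: print(round(th,1),"act",round(ac,1),"fr %.1f ft %.1f fz %.1f r %.4f"%(fr,ft,f[2],np.linalg.norm(e[:2]-C)),np.round(C,4),flush=True)
        C=C+np.clip(fr*2.5e-5,-2e-4,2e-4)*d
        i+=1
        if np.linalg.norm(f)>35: print("ABORT",f,th);break
    S.update(C=C.tolist(),th=th,act=ac);json.dump(S,open("S.json","w"));print("fmax",fm,"t",read_time_s(),"gap",read_finger_gap());return S
E
python3 - <<'E'
from crank import *
C=np.array([.5547,.1742]);Q=quat(np.deg2rad(-269));k=C+.075*u(-269)
movel([k[0],k[1],.297],Q,speed=.15)
pause(.1);b=np.mean([read_ft_force() for _ in range(3)],0)
move_gripper(.015,30)
e=read_eef_pos();print(e,read_ft_force()-b,read_finger_gap(),read_time_s())
a=np.rad2deg(np.arctan2(*(e[:2]-C)[::-1]))-360;print("angle",a,np.linalg.norm(e[:2]-C))
S=dict(C=C.tolist(),b=b.tolist(),th=-269.,act=a,z=.297)
if .021<read_finger_gap()<.027: crank(S,-269-120,step=10,verbose=1)
E
```

```text
[0.55344158 0.24965079 0.29802798] [-0.50061938  0.43959148  3.11734895] 0.022966230864467183 32.6167
angle -269.04446813019985 0.07546127985791994
-279.0 act -279.0 fr 1.0 ft 2.6 fz 4.0 r 0.0759 [0.5547 0.1742]
-289.0 act -289.1 fr 0.5 ft 0.5 fz 4.4 r 0.0759 [0.5547 0.1742]
-299.0 act -299.1 fr 0.6 ft 1.9 fz 4.8 r 0.0758 [0.5547 0.1742]
-309.0 act -309.1 fr 0.3 ft 1.5 fz 3.1 r 0.0758 [0.5547 0.1742]
-319.0 act -319.1 fr 0.3 ft 1.7 fz 4.3 r 0.0758 [0.5547 0.1743]
-329.0 act -329.1 fr -0.2 ft 1.0 fz 4.2 r 0.0758 [0.5547 0.1743]
-339.0 act -338.9 fr -0.6 ft 1.7 fz 5.4 r 0.0759 [0.5547 0.1743]
-349.0 act -348.9 fr 0.4 ft 1.9 fz 4.8 r 0.0760 [0.5547 0.1743]
-359.0 act -359.0 fr 0.6 ft 1.7 fz 5.4 r 0.0760 [0.5547 0.1743]
-369.0 act -369.0 fr 0.4 ft 1.5 fz 6.1 r 0.0761 [0.5547 0.1743]
-379.0 act -379.0 fr 0.4 ft 1.8 fz 5.9 r 0.0761 [0.5547 0.1743]
-389.0 act -389.0 fr 0.1 ft 1.5 fz 4.6 r 0.0762 [0.5548 0.1742]
fmax 6.346512716529715 t 35.6167 gap 0.02298727519057509
```

Forces are tiny and the load is constant at ft ≈1.7 N. It is unchanged beyond -264°, the latest possible take-up, which confirms take-up at about -216°. I'll continue.

Run:
```python
from crank import *
S=json.load(open("S.json"));crank(S,-1259,step=15,verbose=8)
```

```text
-404.0 act -404.2 fr 0.9 ft 1.2 fz 7.1 r 0.0763 [0.5548 0.1742]
-524.0 act -522.9 fr 2.0 ft 1.0 fz 9.9 r 0.0753 [0.5547 0.1741]
-644.0 act -643.5 fr 1.7 ft 0.7 fz 8.3 r 0.0762 [0.5544 0.1743]
-764.0 act -764.2 fr 3.1 ft 0.6 fz 7.0 r 0.0764 [0.5547 0.1744]
-884.0 act -883.7 fr 1.6 ft 0.1 fz 9.3 r 0.0753 [0.5547 0.1742]
-1004.0 act -1003.2 fr 2.0 ft 1.7 fz 8.2 r 0.0762 [0.5545 0.1743]
-1124.0 act -1124.0 fr 2.4 ft 1.4 fz 7.6 r 0.0761 [0.5548 0.1744]
-1244.0 act -1243.8 fr 2.4 ft 1.0 fz 9.1 r 0.0755 [0.5548 0.1741]
-1259.0 act -1258.9 fr 1.2 ft 1.6 fz 9.3 r 0.0755 [0.5547 0.1741]
fmax 11.187333282574771 t 53.0167 gap 0.02308153730518532
```

Run:
```python
from crank import *
S=json.load(open("S.json"));S=crank(S,-1296.5,step=7.5,speed=.06,verbose=1)
move_gripper(.055)
e=read_eef_pos();print(e)
movel([e[0],e[1],.40],speed=.25)
movel([.50,-.08,.40],speed=.4)
for c in ("scene","top"):
    im=read_camera(c); cv2.imwrite(f"pics/{c}5.png",cv2.cvtColor(im,cv2.COLOR_RGB2BGR))
a=cv2.imread("pics/scene5.png");b=cv2.imread("pics/top5.png")
cv2.imwrite("pics/crop8.png",np.hstack([cv2.resize(a[120:200,290:370],(400,400),interpolation=2),cv2.resize(b[120:220,100:200],(400,400),interpolation=2)]))
C=np.array([.5547,.1742])
for h in (-1276.5,-1296.5,-1316.5):
    P=[*(C+.075*u(h)),.293];print(h,proj("scene",P),proj("top",P))
for n in ("grip","foot"): 
    for c in ("scene","top"): print(n,c,[np.round(d["at"],1).tolist() for d in tip_of(c,n)])
print(read_time_s())
```

```text
-1266.5 act -1265.5 fr 1.3 ft 2.8 fz 10.8 r 0.0755 [0.5547 0.1741]
-1274.0 act -1273.0 fr 2.2 ft 3.6 fz 11.1 r 0.0756 [0.5546 0.1741]
-1281.5 act -1280.6 fr 1.8 ft 2.9 fz 11.2 r 0.0757 [0.5546 0.1741]
-1289.0 act -1288.1 fr 0.7 ft 2.9 fz 10.9 r 0.0758 [0.5545 0.1741]
-1296.5 act -1295.5 fr 1.5 ft 3.1 fz 10.4 r 0.0759 [0.5545 0.1742]
fmax 11.912952728257624 t 54.6 gap 0.022938423794323773
[0.49333454 0.21853299 0.29555425]
-1276.5 [327.75352859 142.80012893] [157.92381331 200.47769307]
-1296.5 [337.30898427 145.12569083] [147.05528368 196.25222357]
-1316.5 [345.66902454 149.17412847] [138.6122367  188.59675885]
grip scene [[163.5, 194.4], [337.0, 144.9], [265.9, 220.8], [245.9, 191.7]]
grip top [[147.8, 199.0], [255.0, 229.2]]
foot scene [[245.4, 235.8], [238.3, 194.8], [326.1, 175.9], [186.6, 198.6]]
foot top [[170.8, 169.3], [256.9, 185.8], [264.4, 257.9]]
56.7667
```

View pics/crop8.png

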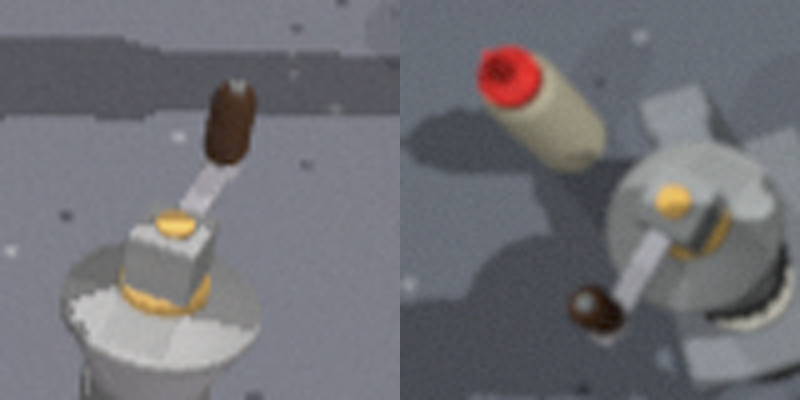

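View pics/scene5.png

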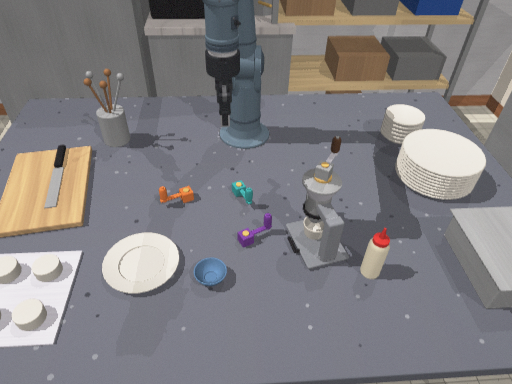

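The knob is at scene (337,145), exactly where predicted. The boss sits flush on the brass ring, the bystanders are unmoved, and the arm is clear. I'm handing in.

Run:
```python
from bench import *
pause(.3);print(read_ft_force(),read_joint_vel().round(3),read_time_s());sign_off()
```

```text
[-0.51091693  0.32109557 -0.14906327] [ 0.001  0.001  0.002  0.    -0.001  0.001  0.001] 57.0667
the job is handed in; nothing more can be done
```

The crank is home on the mill and the burrs have been turned three full turns clockwise. I handed the job in at about 57 s; `sign_off` gives no verdict.

- **Fitting:** I pressed the steel crank on with about 8 N at most and turned it slowly until it dropped over the square, near heading -166°. It then seated on the neck at a foot height of about 0.2406 m.
- **Turning:** Holding the boss, I felt the burrs take up the load at about -216° (between -215° and -218°). I then cranked by the knob to -1296°, which is three turns to within a few degrees. The tool force stayed under 12 N.
- **Last checks:** The final pictures show the boss flush on the brass ring and the knob within about 3 px of where I predicted it. The ramekin, plate, bottle and salt bowl look unmoved in the final scene picture, judged by eye. The arm is clear and at rest.
- **A reading that disagreed:** The load first measured about 0.13 N m, against the 0.22 N m stated. I put that down to taking the readings at standstill. In the final slow stretch the knob force read about 3 N, which matches the stated drag.

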